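# Put the fallen bottle back on its colour-coded place

### The job

The white bottle with the blue cap has fallen over on the bench. Stand it upright on the bare bench and let go of it; then take it afresh from above and set it down (do not drop it) upright and centred on the free blue place of the bottle lane: blue caps stand on blue places, tan caps on yellow ones. Leave the bottles already standing in the lane and the crucible where they are.

Things in the scene. Friction and masses are not known exactly. Their poses are not given: they have to be found in the camera images.
- bottle_fallen: round white plastic bottle with blue screw cap, 64 mm diameter, 118 mm tall, 0.26 kg, lying on the bench at the start; origin at the centre of its foot, z axis along the bottle from foot to cap (level while it lies); the straight body reaches from the foot to 85 mm, then it narrows to the cap (45 mm diameter): grip it on the straight body
- bottle_standing: a second bottle of the same kind and size, standing in the lane on one of the two blue places; origin at the centre of its foot, z up
- bottle_tan: clear glass bottle of white salt with a tan cap, 60 mm diameter, 116 mm tall, standing in the lane on one of the two yellow places; origin at the centre of its foot, z up
- lane: fixed bottle lane: a grey plate 108 x 342 x 8 mm with four round places in a row along its y axis, 78 mm apart, the outer ones 117 mm from its middle; thin steel rails run along both long sides 48 mm from its centre line and across both ends (165 mm from its middle), their tops 33 mm above the bench; origin at the middle of its underside on the bench, x axis across the lane (away from the robot)
- pad_blue_1: one of two blue round places in the lane, a fixed disc of 73 mm diameter, 3 mm thick; origin at the centre of its underside, its top is 11 mm above the bench. It may be free or taken by the second white bottle
- pad_blue_2: the other blue place, the same. Exactly one of the two blue places is free
- pad_yellow_1: one of two yellow places in the lane, the same size; it may be free or taken by the tan-capped bottle
- pad_yellow_2: the other yellow place, the same
- crucible: loose white porcelain crucible on the bench, 41 mm diameter, 33 mm high; origin at the centre of its underside

How it is judged:
On the way:
1. the fallen bottle stands upright on the bare bench, let go and still (angle between bottle_fallen's own z axis and vertical below 0.1 rad and height (world z) of bottle_fallen below 0.006 m and contact force between the fingers and bottle_fallen below 0.1 N and linear speed of bottle_fallen below 0.03 m/s), for 0.2 s.
At the end, for the whole second after the job is handed in: the fallen bottle stands upright (within 0.08 rad) and still on the blue place that was free, its foot on the pad and within 12 mm of the pad's centre; the two bottles of the lane stand upright within 15 mm of where they stood, the crucible is within 30 mm of where it was (((horizontal distance between bottle_fallen and pad_blue_1 below 0.012 m and z of bottle_fallen in the frame of pad_blue_1 below 0.008 m) or (horizontal distance between bottle_fallen and pad_blue_2 below 0.012 m and z of bottle_fallen in the frame of pad_blue_2 below 0.008 m)) and angle between bottle_fallen's own z axis and vertical below 0.08 rad and linear speed of bottle_fallen below 0.03 m/s and distance of each of bottle_standing, bottle_tan from where it was at the start of the episode below 0.015 m and angle between each of bottle_standing, bottle_tan's own z axis and vertical below 0.1 rad and distance of crucible from where it was at the start of the episode below 0.03 m); the robot touches nothing.
It fails at once if a bottle standing in the lane is pushed more than 15 mm or tipped (distance of any of bottle_standing, bottle_tan from where it was at the start of the episode above 0.015 m or angle between any of bottle_standing, bottle_tan's own z axis and vertical above 0.25 rad).
It fails at once if the fallen bottle is dropped or thrown: faster than 0.5 m/s out of the fingers (linear speed of bottle_fallen above 0.5 m/s and contact force between the fingers and bottle_fallen below 0.1 N).
It fails at once if the crucible is pushed more than 30 mm (distance of crucible from where it was at the start of the episode above 0.03 m).
It also fails if it takes over 56 s, if anything falls off the work surface, if the arm or the gripper's body presses on something with over 40 N, if the wrist force passes 120 N, or if a joint passes its speed limit or range.

### The arm

A 7-joint arm with a two-finger parallel gripper is mounted at the origin on a cart in front of the work surface, level with it; the furniture and walls round the work are solid. World frame = base frame: x ahead of the robot, y to its left, z up, the work surface at z = 0. Lengths are in m, angles in rad, forces in N, time in s.
With the tool pointing down it reaches from about 0.4 to 0.875 m from the base axis. Payload 19.3 kg.
Tool frame: the origin (TCP) lies on the centre line of the jaws, within the pads' length; the fingertips stand 14 mm ahead of it and the grasp point (between the pads) lies 5 mm behind it; z points along the fingers, y is the line along which they close (so a half turn about z gives the same grasp; the last joint's range is limited). The gripper opens to 85 mm and grips with 20 to 120 N. Pads are 22 mm wide; open, the fingers measure 114 mm over their backs; the gripper's body (76 mm by 85 mm) begins 54 mm behind the grasp point. The pads swing forward as they close: fully open they stand 13 mm farther back than shut.
Start: joints at [1.137, 0.521, -0.036, 1.599, 0.021, 1.021, -0.113], TCP at [0.222, -0.584, 0.245] pointing down, gripper open.
Joint ranges: [-2.91, 2.91], [-0.3, 2.13], [-1.5, 1.42], [0.17, 2.43], [-1.26, 4.41], [0.16, 1.93], [-2.52, 2.52]. Speed limits (rad/s): [1.89, 1.89, 2.39, 2.39, 3.01, 3.01, 3.01].

### API

Orientations are given as [roll, pitch, yaw] about the fixed x, y, z axes, in that order (R = Rz(yaw) Ry(pitch) Rx(roll)).
In Python, from workcell import bot, grab_frame, regions_of gives the robot as it stands. The module is installed in compiled form; this text tells all that it offers.
- The arm moves only by the tool play_rows, never from a script. Its argument "plan" is a list of rows, each a list of 3 entries, a list of its own where there are three numbers: the shift along the tool's x, y, z in units of 2.5 cm (1.0 is 2.5 cm), then the turn, a rotation vector about the tool's x, y, z in units of 0.15 rad (1.0 is 0.15 rad), then the closure, from -1 (fully open) to 1 (shut). In form: [[[tx, ty, tz], [rx, ry, rz], jaw], ...]. A call has 1 to 20 rows; each row shifts and turns the commanded pose from where the row before left it, along the tool's axes as they then stand; what a row does not reach is not made up. A row lasts 1/8 s, in which the tool goes at most 62.5 mm and 10.7 degrees, less where a joint would pass 70% of its speed; a pose out of reach is approached as far as the arm can. A call with a number of a shift or a turn outside -1 to 1 is refused whole. A call with a gripper value outside its range is refused whole. The fingers move at their own pace and stop on an object; "newtons" is the grip in N (left out, the last holds). Time passes only in rows, so rows that do not move let the fingers close. It gives the time, the measured TCP pose, the force, the opening and the grip force at its end, in the units of the state.
- bot.observe(): the state, without advancing time (a new reading comes with each control period).
- grab_frame(name): name is "scene" or "top"; returns a dict with "pixels" (384x512x3 uint8, red, green, blue), "depth" (384x512 float32, m along the optical axis (not along the pixel's ray), 0 where there is no reading), "camera_matrix" (3x3 intrinsics, pixels), "R" (3x3) and "t" (3): a world point X has camera coordinates R X + t. Camera axes: x right, y down, z forward; pixel columns grow to the right and rows downward; lengths in m; the calibration is good to about 2 mm. A picture is of the moment at which its call begins.
- bot.job_done(): hands the job in; it is judged then, once.
Trained networks look in the newest picture that a camera, given by its name, has taken for a name from the list of things; names that differ only in an ending like _2 or _b are one class to them, and where a whole thing is asked for, a point or a joint stands for the part that bears it (a point fixed in the world has none). Each returns a list of dicts, best first, with "p" (0 to 1); they miss things now and then, are a little off and sometimes report something else, mostly with a low value. They report only what shows in the picture. A call takes as long as a camera call.
- regions_of(thing, camera): "mask" (384x512 bool, what is visible of it) and "box" ([left, top, right, bottom] in pixels, round what is visible of it).
The state is a dict: "clock": time; "qpos": joint angles; "qd": joint speeds; "joint_efforts": joint torques, N m; "position": TCP position; "tool_rot": TCP orientation; "force": force on the tool from outside, world axes, zero at the start; "moment": the same for the moment, N m; "grip_width": finger opening in m; "finger_force": force on a finger pad.
Only numpy, scipy, OpenCV 4.12 (cv2) and the standard library are available. Lean on these libraries where they do the work, as an engineer would, in place of code of your own. Each camera call takes 0.05 s, during which the arm holds its last target. There are 200 camera calls.

## Working session

There is one attempt and no reset: what is moved stays moved. The work goes in short steps, Python scripts to look and compute and a tool call to move; the robot and the scene stay as the last step left them, time stands still between calls to the robot, and variables do not carry over. Pictures are saved under pics/ and viewed, at most 10 in all, crops included, and the job is handed in when it is done.

Besides the shell and the picture viewer there is one more tool, called as a command line: name --argument value ..., lists and objects as JSON in quotes. play_rows: Moves the arm, as the interface text tells. Its arguments: {"type":"object","properties":{"plan":{"type":"array"},"newtons":{"type":"number"}},"required":["plan"]}

```bash
mkdir -p pics; cat > h.py <<'E'
import numpy as np, cv2
from workcell import bot, grab_frame, regions_of
def cloud(f):
    K=f["camera_matrix"];d=f["depth"];v,u=np.mgrid[:384,:512]
    c=np.stack([(u-K[0,2])/K[0,0]*d,(v-K[1,2])/K[1,1]*d,d],-1)
    return (c-f["t"])@f["R"]   # R^T (c-t)
E
python3 - <<'E'
from h import *
s=bot.observe();print(s)
ims=[]
for c in("scene","top"):
    f=grab_frame(c);cv2.imwrite(f"pics/{c}0.png",f["pixels"][...,::-1]);P=cloud(f);ok=f["depth"]>0
    print(c,"cam at",-f["R"].T@f["t"])
    for n in("bottle_fallen","bottle_tan","lane","pad_blue_1","pad_yellow_1","crucible"):
        for r in regions_of(n,c):
            m=r["mask"]&ok;q=P[m]
            if len(q)>5: print(n,round(r["p"],2),r["box"],m.sum(),np.median(q,0).round(3),np.percentile(q,2,0).round(3),np.percentile(q,98,0).round(3))
E
```

```text
{'clock': 0.0, 'qpos': array([ 1.13678049,  0.52202994, -0.03634973,  1.59999192,  0.02122305,
        1.02108743, -0.11281138]), 'qd': array([-0.0007006 ,  0.00046118,  0.00078492, -0.00015673,  0.0013618 ,
       -0.0011558 , -0.00070536]), 'joint_efforts': array([-1.86278237e-03, -9.27088666e+01,  1.97872773e+00, -3.69932520e+01,
        1.78262562e-02,  8.20602640e-03,  2.88895512e-05]), 'position': array([ 0.22226385, -0.58380841,  0.24472131]), 'tool_rot': array([-3.14046527e+00,  8.85009565e-05,  3.63825656e-01]), 'force': array([ 0.30029534,  0.12821222, -0.07349297]), 'moment': array([-0.00712732, -0.04780376,  0.03781413]), 'finger_force': 0.0, 'grip_width': 0.08528684026029339}
scene cam at [0.17007689 0.56268374 0.65155408]
bottle_fallen 0.96 [306.1, 166.6, 359.0, 194.9] 1302 [ 0.357 -0.262  0.045] [ 0.301 -0.307 -0.001] [ 0.419 -0.229  0.061]
bottle_tan 0.58 [243.1, 124.4, 267.0, 174.8] 1014 [ 0.556 -0.248  0.078] [ 0.534 -0.281  0.016] [ 0.588 -0.237  0.126]
bottle_tan 0.46 [267.4, 152.9, 292.4, 165.9] 257 [ 0.525 -0.336  0.009] [ 0.491 -0.367  0.007] [ 0.552 -0.299  0.
[... 757 characters left out ...]
29]
lane 0.56 [236.5, 137.7, 372.3, 216.3] 2600 [ 0.545 -0.296  0.008] [ 0.426 -0.434  0.004] [ 0.664 -0.148  0.035]
pad_blue_1 0.88 [306.9, 166.5, 335.5, 194.4] 618 [ 0.525 -0.335  0.011] [ 0.493 -0.368  0.007] [ 0.559 -0.302  0.014]
pad_blue_1 0.67 [338.4, 190.8, 353.3, 204.3] 30 [ 0.459 -0.381  0.01 ] [ 0.452 -0.396  0.008] [ 0.485 -0.368  0.013]
pad_yellow_1 0.59 [277.9, 161.8, 303.5, 182.4] 66 [ 0.543 -0.246  0.011] [ 0.533 -0.289  0.008] [ 0.589 -0.236  0.015]
pad_yellow_1 0.38 [337.8, 169.8, 375.5, 202.5] 875 [ 0.479 -0.387  0.11 ] [ 0.454 -0.422  0.017] [ 0.51  -0.37   0.134]
crucible 0.77 [147.1, 172.3, 163.6, 186.6] 234 [0.617 0.082 0.015] [ 0.592  0.061 -0.001] [0.64  0.098 0.034]
```

```bash
python3 - <<'E'
import cv2,numpy as np
a=cv2.imread("pics/top0.png")[110:300,130:400];b=cv2.imread("pics/scene0.png")[90:230,180:380]
a=cv2.resize(a,(540,380));b=cv2.resize(b,(540,378)[:2] if 0 else (300,210))
o=np.zeros((590,540,3),np.uint8);o[:380]=a;o[380:590,:300]=b;cv2.imwrite("pics/m0.png",o)
E
```

```text
(no output)
```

View pics/m0.png

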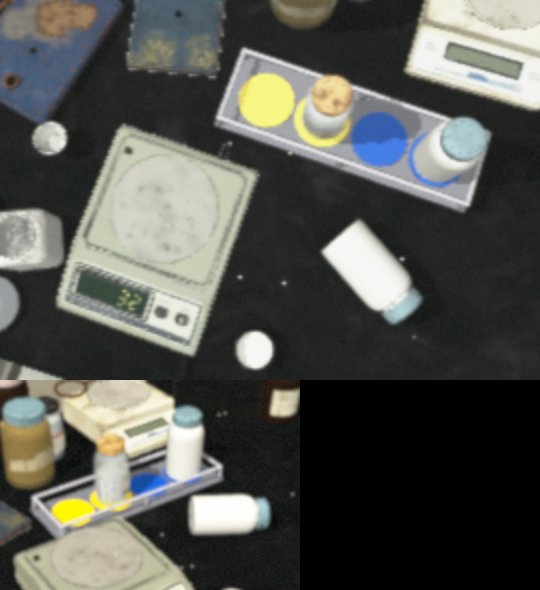

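The top view crop (offset 130,110; scale 2) shows the fallen bottle with its foot at about px (300,228) and its cap at about px (331,262). The free blue place is at about px (320,180), between the tan and the white bottle. Two round white objects, at px (155,179) and (257,285), could be the crucible. Both are well clear of the work.

```bash
python3 - <<'E'
from h import *
from scipy.optimize import least_squares
f=grab_frame("top");P=cloud(f);ok=f["depth"]>0
r=regions_of("bottle_fallen","top")[0];m=cv2.erode(r["mask"].astype(np.uint8),np.ones((2,2)))>0
im=f["pixels"].astype(int);white=(im.min(-1)>140)&(np.ptp(im,axis=-1)<35)
for nm,q in(("body",P[m&ok&white]),("all",P[m&ok])):
    q=q[q[:,2]>.03]; c=q[:,:2].mean(0)
    w,V=np.linalg.eigh(np.cov((q[:,:2]-c).T));az=np.arctan2(V[1,1],V[0,1])
    if nm=="body":
        def res(p):
            n=np.array([-np.sin(p[0]),np.cos(p[0])]);return np.hypot((q[:,:2]-c)@n-p[1],q[:,2]-p[2])-.032
        s=least_squares(res,[az,0,.032],loss="soft_l1",f_scale=.002);az,o,zc=s.x;n=np.array([-np.sin(az),np.cos(az)]);c=c+o*n
        d=np.array([np.cos(az),np.sin(az)])
        if d[0]>0:d=-d
        print("az a",np.degrees(np.arctan2(d[1],d[0])),"z",zc,"rms",np.sqrt((res(s.x)**2).mean()));c0=c
    t=(q[:,:2]-c0)@d;print(nm,"foot",c0+d*np.percentile(t,1),"far",c0+d*np.percentile(t,99),np.ptp(np.percentile(t,[1,99])))
    
z=P[...,2]
blue=(im[...,2]-im[...,0]>50)&ok&(abs(z-.011)<.008)
b=np.zeros_like(blue);b[160:200,300:340]=blue[160:200,300:340]
q=P[b];print("blue",b.sum(),q.mean(0),cv2.minEnclosingCircle(q[:,:2].astype(np.float32)))
# lane rails
x,y=P[...,0],P[...,1]
rl=ok&(z>.024)&(z<.04)&(im.min(-1)>100)
L=np.zeros_like(rl);L[130:220,230:380]=rl[130:220,230:380]
print("lane",L.sum(),cv2.minAreaRect(P[L][:,:2].astype(np.float32)))
# occupancy, right area
for X in np.arange(.6,.1,-.05):
    row=''
    for Y in np.arange(.15,-.75,-.05):
        g=ok&(abs(x-X)<.025)&(abs(y-Y)<.025);row+=f"{int(np.percentile(z[g],97)*1000) if g.sum()>5 else -1:5d}"
    print(f"{X:.2f}",row)
E
```

```text
az a -149.17761199774915 z 0.029579994116392002 rms 0.0038400105253134703
body foot [ 0.41124157 -0.2531513 ] far [ 0.31330232 -0.31158669] 0.11404732383138962
all foot [ 0.41119809 -0.25317724] far [ 0.31055106 -0.31322823] 0.11720045226844569
blue 669 [ 0.52259221 -0.3377136   0.01058819] ((0.5112279653549194, -0.3444754183292389), 0.05397983267903328)
lane 1590 ((0.5700862407684326, -0.31528323888778687), (0.3525073230266571, 0.21555307507514954), 69.34358215332031)
0.60     2   32   26   63   63    2   33   13  127  127   33   31   38   71   72   62    2   29
0.55    13    2    3   75   77   75   56   33  128  127   32   33   27   34   41    2    2    2
0.50   104  102   64   76   77   77   64    2   32   33  103  134   45    3   14    2    2    2
0.45    97   99   64   75   77   76   63    2    2    2   82  133   33    2    2    2    2    2
0.40    10   42   53   62   73   64    2    2   64   61    2   31    2    2    2    2    2  126
0.35     2    2   35   47   56   57    2    2   61   63    2    2    2    2    2    2    2  125
0.30     0    3    2    7   33   17   17    2   15   55    2    2    2    2    2   61    2    2
0.25    -1   -1    2   12    2    2    2    2    2    2    2    2    2    2   61   76   76   63
0.20    -1   -1   -1   12    2    2    2    2    2    2    2    2    2  301  275   77  139   76
0.15     1    2    9   11   10    2    2    2    2    2    2    2    2   58   71   96  108   -1
```

```bash
python3 - <<'E'
from h import *
f=grab_frame("top");P=cloud(f);ok=f["depth"]>0;im=f["pixels"].astype(int)
C=-f["R"].T@f["t"]
def px2w(uv,z):
    K=f["camera_matrix"];d=f["R"].T@np.linalg.inv(K)@np.array([uv[0],uv[1],1.]);return (C+d*(z-C[2])/d[2])
r=regions_of("bottle_fallen","top")[0]["mask"].astype(np.uint8)
c,wh,a=cv2.minAreaRect(np.argwhere(r)[:,::-1].astype(np.float32));bx=cv2.boxPoints((c,wh,a))
print(c,wh,a);w=np.array([px2w(p,.034) for p in bx]);print(w.round(4))
print("edges",[np.linalg.norm(w[i]-w[i-1]).round(4) for i in range(4)])
q=P[(r>0)&ok];q=q[(q[:,2]>.055)&(q[:,2]<.072)];l=cv2.fitLine(q[:,:2].astype(np.float32),cv2.DIST_HUBER,0,.01,.01).ravel()
t=(q[:,:2]-l[2:])@l[:2];print(len(q),"line az",np.degrees(np.arctan2(l[1],l[0])),l[2:]+l[:2]*t.min(),l[2:]+l[:2]*t.max())
hsv=cv2.cvtColor(f["pixels"],cv2.COLOR_RGB2HSV)
cap=(r>0)&(hsv[...,1]>60);v,u=np.nonzero(cap);print("cap",len(u),px2w((u.mean(),v.mean()),.045))
wb=(r>0)&(hsv[...,1]<40);v,u=np.nonzero(wb);print("white",len(u),px2w((u.mean(),v.mean()),.05))
# lane params: tan & standing cap centers
for n in("bottle_tan","bottle_standing"):
    for g in regions_of(n,"top"):
        q=P[g["mask"]&ok];q=q[q[:,2]>.105];
        if len(q)>20: print(n,g["p"],len(q),((np.percentile(q,3,0)+np.percentile(q,97,0))/2).round(4))
# lane plate fit from lane mask low points
y=(im[...,0]-im[...,2]>70)&(im[...,1]>150)&ok&(abs(P[...,2]-.011)<.006)
n,lab,st,ce=cv2.connectedComponentsWithStats(y.astype(np.uint8))
for i in range(1,n):
    if st[i,4]>100:q=P[lab==i];print("yellow",st[i,4],(q.max(0)+q.min(0))/2,np.ptp(q,axis=0))
E
```

```text
(317.5862121582031, 246.5344696044922) (52.733882904052734, 25.74410057067871) 48.36646270751953
[[ 0.399  -0.2249  0.034 ]
 [ 0.4299 -0.2811  0.034 ]
 [ 0.3194 -0.3409  0.034 ]
 [ 0.2902 -0.2854  0.034 ]]
edges [np.float64(0.1245), np.float64(0.0641), np.float64(0.1257), np.float64(0.0627)]
695 line az 28.8174 [ 0.30813567 -0.31055162] [ 0.41329842 -0.25269631]
cap 0 [nan nan nan]
white 1156 [ 0.36632234 -0.27651934  0.05      ]
bottle_tan 0.8 335 [ 0.5652 -0.2671  0.1226]
bottle_standing 0.59 518 [ 0.4832 -0.398   0.1204]
yellow 583 [ 0.60838018 -0.20211863  0.01077864] [0.07233677 0.07189614 0.00881882]
yellow 141 [ 0.56369444 -0.26574271  0.01158942] [0.06496909 0.06763477 0.01067355]<stdin>:13: RuntimeWarning: Mean of empty slice.
  ret = ret.dtype.type(ret / rcount)
```

```bash
cat >> h.py <<'E'
from scipy.spatial.transform import Rotation as Ro
def tool(): s=bot.observe();return s["position"],Ro.from_euler("xyz",s["tool_rot"])
def frame(yaw,lean): # degrees; tool down, x at yaw, then lean about tool y
    return Ro.from_euler("xyz",[180,0,yaw],degrees=True)*Ro.from_euler("y",lean,degrees=True)
def go(p,R,p0=None,R0=None):
    if p0 is None:p0,R0=tool()
    print("turn",((R0.inv()*R).as_rotvec()/.15).round(2),"then shift",(R.inv().apply(np.array(p)-p0)/.025).round(2),"| shift in old axes",(R0.inv().apply(np.array(p)-p0)/.025).round(2))
    return np.array(p),R
E
python3 - <<'E'
from h import *
R=frame(29,25);d=R.apply([0,0,1]);print(d)
g=np.array([.371,-.277,.032])+.003*d
p,R=go(g-.10*d,R);go(g,R,p,R)
E
```

```text
[ 0.36963026  0.2048894  -0.90630779]
turn [ 0.21  2.9  -0.93] then shift [ 6.51 -7.86  8.57] | shift in old axes [ 8.3  -9.13  5.02]
turn [0. 0. 0.] then shift [-0.  0.  4.] | shift in old axes [-0.  0.  4.]
```

play_rows --plan '[[[0,0,0],[0.05,0.73,-0.23],-1],[[0,0,0],[0.05,0.73,-0.23],-1],[[0,0,0],[0.05,0.72,-0.23],-1],[[0,0,0],[0.05,0.72,-0.23],-1],[[0.72,-0.87,0.95],[0,0,0],-1],[[0.72,-0.87,0.95],[0,0,0],-1],[[0.72,-0.87,0.95],[0,0,0],-1],[[0.72,-0.87,0.95],[0,0,0],-1],[[0.72,-0.87,0.95],[0,0,0],-1],[[0.72,-0.87,0.95],[0,0,0],-1],[[0.72,-0.87,0.95],[0,0,0],-1],[[0.72,-0.87,0.95],[0,0,0],-1],[[0.72,-0.87,0.95],[0,0,0],-1],[[0,0,0],[0,0,0],-1],[[0,0,0],[0,0,0],-1]]' --newtons 40

```text
clock: 2.88
position: [0.3355, -0.299, 0.12]
tool_rot: [3.14, -0.436, 0.504]
force: [-0.4, -0.8, -0.4]
grip_width: 0.0851
finger_force: 0.0
```

```bash
python3 - <<'E'
from h import *
s=bot.observe();print(s["clock"],s["position"],s["tool_rot"],s["qpos"].round(2))
R=frame(29,25);d=R.apply([0,0,1])
g=np.array([.371,-.277,.032])+.003*d
go(g,R)
E
```

```text
2.875 [ 0.33554336 -0.29903346  0.11995119] [ 3.14017317 -0.4355586   0.50407393] [ 1.25  0.51 -0.46  2.22 -0.54  0.41  0.28]
turn [ 0.02  0.01 -0.01] then shift [ 0.02 -0.08  4.01] | shift in old axes [ 0.03 -0.09  4.01]
```

play_rows --plan '[[[0,-0.08,0.67],[0,0,0],-1],[[0,0,0.67],[0,0,0],-1],[[0,0,0.67],[0,0,0],-1],[[0,0,0.67],[0,0,0],-1],[[0,0,0.67],[0,0,0],-1],[[0,0,0.67],[0,0,0],-1],[[0,0,0],[0,0,0],-1],[[0,0,0],[0,0,0],-1]]'

```text
clock: 3.88
position: [0.3716, -0.277, 0.0291]
tool_rot: [3.14, -0.435, 0.504]
force: [0.2, -0.3, 0.1]
grip_width: 0.0853
finger_force: 0.0
```

```bash
python3 - <<'E'
from h import *
s=bot.observe();print(s["clock"],s["position"],s["tool_rot"],s["force"])
for i,c in enumerate(("top","scene")):
    f=grab_frame(c);o=f["pixels"][...,::-1];o=o[150:310,220:400] if i==0 else o[90:230,240:420]
    cv2.imwrite(f"pics/{c}1.png",cv2.resize(o,None,fx=2.2,fy=2.2))
a=cv2.imread("pics/top1.png");b=cv2.imread("pics/scene1.png");h=max(len(a),len(b))
cv2.imwrite("pics/m1.png",np.hstack([cv2.copyMakeBorder(x,0,h-len(x),0,0,0) for x in(a,b)]))
E
```

```text
3.875 [ 0.3716372  -0.27702637  0.02913778] [ 3.13981018 -0.4353923   0.50382557] [ 0.17492977 -0.30223994  0.14803932]
```

View pics/m1.png

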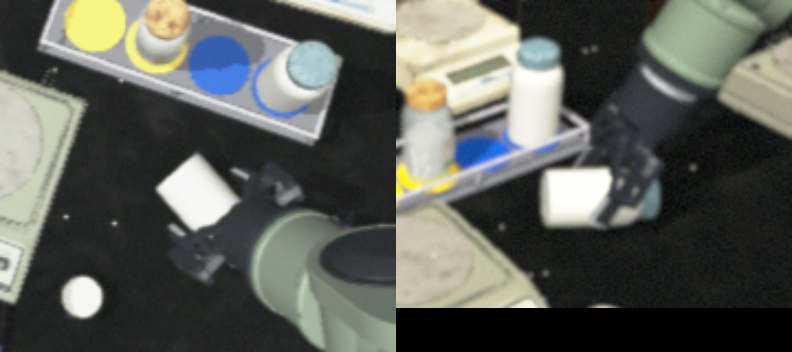

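The jaws straddle the bottle's body, with the foot free at the upper left and the fingers around px (200–290,180–260) of the left crop. I'll close now.

play_rows --plan '[[[0,0,0],[0,0,0],0],[[0,0,0],[0,0,0],1],[[0,0,0],[0,0,0],1],[[0,0,0],[0,0,0],1],[[0,0,0],[0,0,0],1],[[0,0,0],[0,0,0],1],[[0,0,0],[0,0,0],1],[[0,0,0],[0,0,0],1]]' --newtons 50

```text
clock: 4.97
position: [0.3716, -0.2765, 0.0292]
tool_rot: [3.14, -0.436, 0.504]
force: [-7.4, -1.4, 16.1]
grip_width: 0.0594
finger_force: 49.5
```

```bash
python3 - <<'E'
from h import *
p,R=tool();print(p)
up=R.inv().apply([0,0,1]);print("up in tool",up)
p1=p+[0,0,.10];p1,_=go(p1,R,p,R)
R2=frame(29+97,25);print("yaw rotvec in tool (97deg)",up*np.radians(97)/.15)
P2=[.39,-.54,.13];go(P2,R2,p1,R2)
go(P2,frame(126,-65),P2,R2)
E
```

```text
[ 0.37156283 -0.2765126   0.02921684]
up in tool [ 0.42196087  0.00134164 -0.90661305]
turn [0. 0. 0.] then shift [ 1.69  0.01 -3.63] | shift in old axes [ 1.69  0.01 -3.63]
yaw rotvec in tool (97deg) [  4.76244559   0.01514232 -10.23245417]
turn [0. 0. 0.] then shift [-8.11 -5.6  -3.82] | shift in old axes [-8.11 -5.6  -3.82]
turn [ -0.   -10.47   0.  ] then shift [0. 0. 0.] | shift in old axes [0. 0. 0.]
```

play_rows --plan '[[[0,0,0],[0,0,0],-1],[[0,0,0],[0,0,0],-1],[[0,0,0],[0,0,0],-1],[[0,0,0],[0,0,0],-1],[[0.06,0,0.16],[0,0,0],-1],[[0.06,0,0.16],[0,0,0],-1],[[0,0,0],[0,0,0],-1],[[0,0,0],[0,0,0],0],[[0,0,0],[0,0,0],1],[[0,0,0],[0,0,0],1],[[0,0,0],[0,0,0],1],[[0,0,0],[0,0,0],1],[[0,0,0],[0,0,0],1],[[0,0,0],[0,0,0],1]]'

```text
clock: 6.72
position: [0.3769, -0.2734, 0.0231]
tool_rot: [3.141, -0.436, 0.504]
force: [-3.0, -0.0, 10.1]
grip_width: 0.0599
finger_force: 51.1
```

```bash
python3 - <<'E'
from h import *
for i,c in enumerate(("top","scene")):
    f=grab_frame(c);o=f["pixels"][...,::-1];o=o[150:310,220:400] if i==0 else o[140:220,280:390]
    cv2.imwrite(f"pics/{c}2.png",cv2.resize(o,(396,352)))
a=cv2.imread("pics/top2.png");b=cv2.imread("pics/scene2.png");cv2.imwrite("pics/m2.png",np.hstack([a,b]))
E
```

```text
(no output)
```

View pics/m2.png

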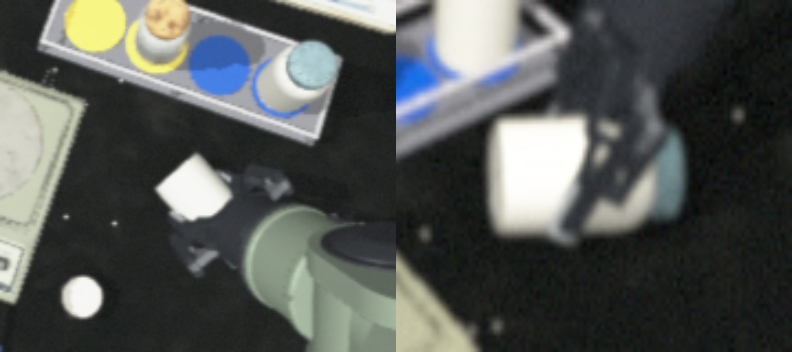

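The finger crosses the straight body near the middle of the bottle, at about px (590,185) of the right crop, so the grip is sound. I'll lift it.

play_rows --plan '[[[0.17,0,-0.36],[0,0,0],1],[[0.34,0,-0.73],[0,0,0],1],[[0.34,0,-0.73],[0,0,0],1],[[0.34,0,-0.73],[0,0,0],1],[[0.34,0,-0.73],[0,0,0],1],[[0.17,0,-0.36],[0,0,0],1],[[0,0,0],[0,0,0],1]]' --newtons 60

```text
clock: 7.7
position: [0.3773, -0.2732, 0.1236]
tool_rot: [3.14, -0.436, 0.505]
force: [-0.8, -0.1, -2.5]
grip_width: 0.06
finger_force: 65.5
```

```bash
python3 - <<'E'
from h import *
s=bot.observe();p,R=tool();print(s["clock"],p,s["qpos"].round(2),s["grip_width"],s["force"])
print("up",R.inv().apply([0,0,1])*np.radians(97)/.15/12)
R2=frame(126,25);go([.39,-.54,.14],R2,p,R2)
E
```

```text
7.7 [ 0.3772978  -0.27320059  0.12360943] [ 0.95  0.48 -0.22  2.22 -0.81  0.44  0.43] 0.059989507755087663 [-0.76340751 -0.12462789 -2.50043384]
up [ 0.39686994  0.00164021 -0.85270412]
turn [0. 0. 0.] then shift [-7.82 -5.86 -4.37] | shift in old axes [-7.82 -5.86 -4.37]
```

```bash
python3 - <<'E'
from h import *
p,R=tool();A=[.31,-.41,.15]
go(A,R)
go([.39,-.54,.14],frame(126,25),A,frame(126,25))
E
```

```text
turn [0. 0. 0.] then shift [-4.09  3.49 -3.06] | shift in old axes [-4.09  3.49 -3.06]
turn [0. 0. 0.] then shift [-5.69 -0.47 -2.21] | shift in old axes [-5.69 -0.47 -2.21]
```

play_rows --plan '[[[-0.41,0.35,-0.31],[0,0,0],1],[[-0.82,0.7,-0.61],[0,0,0],1],[[-0.82,0.7,-0.61],[0,0,0],1],[[-0.82,0.7,-0.61],[0,0,0],1],[[-0.82,0.7,-0.61],[0,0,0],1],[[-0.41,0.35,-0.31],[0,0,0],1],[[0,0,0],[0.4,0,-0.85],1],[[0,0,0],[0.4,0,-0.85],1],[[0,0,0],[0.4,0,-0.85],1],[[0,0,0],[0.4,0,-0.85],1],[[0,0,0],[0.4,0,-0.85],1],[[0,0,0],[0.4,0,-0.85],1],[[0,0,0],[0.4,0,-0.85],1],[[0,0,0],[0.4,0,-0.85],1],[[0,0,0],[0.4,0,-0.85],1],[[0,0,0],[0.4,0,-0.85],1],[[0,0,0],[0.4,0,-0.85],1],[[0,0,0],[0.4,0,-0.85],1],[[0,0,0],[0,0,0],1]]'

```text
clock: 10.07
position: [0.3103, -0.4094, 0.1487]
tool_rot: [-3.138, -0.441, 2.194]
force: [-0.9, 0.2, -2.3]
grip_width: 0.0597
finger_force: 65.5
```

```bash
python3 - <<'E'
from h import *
s=bot.observe();p,R=tool();print(s["clock"],p,s["tool_rot"],s["qpos"].round(2),s["grip_width"],s["force"])
go([.39,-.54,.14],frame(126,25))
E
```

```text
10.075 [ 0.31033463 -0.40936911  0.14872567] [-3.13793583 -0.44095016  2.1944086 ] [ 0.99  0.71 -0.25  1.63  0.09  1.26  1.35] 0.05970412343458557 [-0.93941099  0.21679221 -2.26947722]
turn [-0.01 -0.03 -0.03] then shift [-5.68 -0.49 -2.26] | shift in old axes [-5.67 -0.47 -2.29]
```

Now I'll move outward, then pitch the bottle upright (-90° about tool y) in 14 rows.

play_rows --plan '[[[-0.81,-0.07,-0.32],[0,0,0],1],[[-0.81,-0.07,-0.32],[0,0,0],1],[[-0.81,-0.07,-0.32],[0,0,0],1],[[-0.81,-0.07,-0.32],[0,0,0],1],[[-0.81,-0.07,-0.32],[0,0,0],1],[[-0.81,-0.07,-0.32],[0,0,0],1],[[-0.81,-0.07,-0.32],[0,0,0],1],[[0,0,0],[0,-0.5,0],1],[[0,0,0],[0,-0.9,0],1],[[0,0,0],[0,-0.9,0],1],[[0,0,0],[0,-0.9,0],1],[[0,0,0],[0,-0.9,0],1],[[0,0,0],[0,-0.9,0],1],[[0,0,0],[0,-0.9,0],1],[[0,0,0],[0,-0.9,0],1],[[0,0,0],[0,-0.9,0],1],[[0,0,0],[0,-0.9,0],1],[[0,0,0],[0,-0.9,0],1],[[0,0,0],[0,-0.97,0],1],[[0,0,0],[0,0,0],1]]'

```text
clock: 12.58
position: [0.3476, -0.5479, 0.125]
tool_rot: [-3.019, 0.535, 2.204]
force: [-0.8, 1.2, -2.6]
grip_width: 0.0596
finger_force: 65.7
```

```bash
cat > tilt.py <<'E'
from h import *
s=bot.observe();p,R=tool();print(s["clock"],p,s["tool_rot"],s["qpos"].round(2),s["grip_width"],s["force"],R.apply(np.eye(3)).round(3).tolist())
o=[]
for c in("top","scene"):
    f=grab_frame(c);K=f["camera_matrix"]
    uv=K@(f["R"]@(p)+f["t"]);u,v=(uv[:2]/uv[2]).astype(int);print(c,u,v)
    for r in regions_of("bottle_fallen",c)[:2]:
        P=cloud(f)[r["mask"]&(f["depth"]>0)];print(r["p"],r["box"],np.percentile(P,[3,50,97],axis=0).round(3).tolist())
    u=min(max(u,60),452);v=min(max(v,70),314)
    o.append(cv2.resize(f["pixels"][v-70:v+70,u-60:u+60,::-1],(390,455)))
import sys;cv2.imwrite(f"pics/{sys.argv[1]}.png",np.hstack(o))
E
python3 tilt.py m3
```

```text
12.575 [ 0.3475617  -0.54787446  0.12498516] [-3.01856477  0.53458006  2.20356637] [ 0.93  0.58 -0.14  2.07  1.69  0.25 -0.19] 0.05960391003856129 [-0.77030935  1.19746353 -2.56933049] [[-0.509, 0.694, -0.509], [0.837, 0.536, -0.106], [0.2, -0.48, -0.854]]
top 443 224
0.89 [416.4, 196.2, 480.0, 235.8] [[0.344, -0.587, 0.109], [0.368, -0.554, 0.19], [0.39, -0.503, 0.205]]
0.4 [277.1, 157.3, 301.2, 181.6] [[0.534, -0.281, 0.007], [0.577, -0.242, 0.011], [0.598, -0.236, 0.084]]
scene 369 100
0.78 [359.0, 71.2, 383.2, 118.8] [[0.306, -0.553, 0.092], [0.334, -0.514, 0.13], [0.384, -0.498, 0.193]]
```

View pics/m3.png

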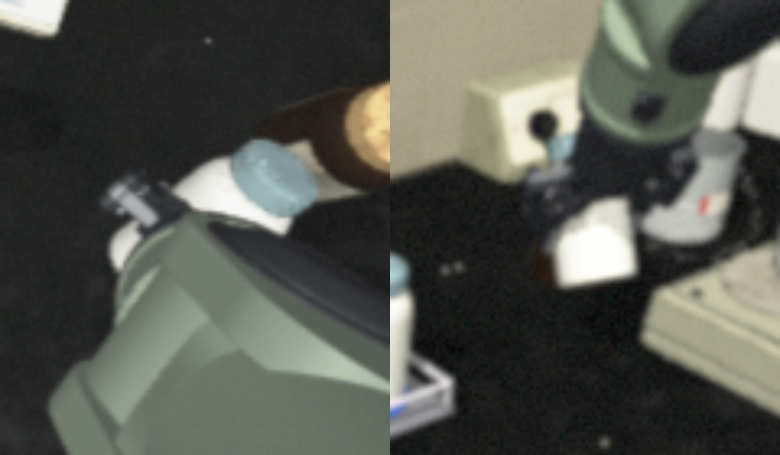

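The bottle is held with its cap up, but tilted. The wrist is partway through its flip (q5 at 1.7), so I'll command the remaining turn gently.

```bash
python3 - <<'E'
from h import *
go([.38,-.54,.14],frame(126,-65))
E
```

```text
turn [-0.76 -3.99  0.27] then shift [-0.71  1.2   0.18] | shift in old axes [-0.7   1.16 -0.39]
```

play_rows --plan '[[[0,0,0],[-0.1,-0.5,0.03],1],[[0,0,0],[-0.1,-0.5,0.03],1],[[0,0,0],[-0.1,-0.5,0.03],1],[[0,0,0],[-0.1,-0.5,0.03],1],[[0,0,0],[-0.1,-0.5,0.03],1],[[0,0,0],[-0.1,-0.5,0.03],1],[[0,0,0],[-0.1,-0.5,0.03],1],[[0,0,0],[-0.1,-0.5,0.03],1],[[0,0,0],[0,0,0],1]]'

```text
clock: 13.9
position: [0.3448, -0.5486, 0.1223]
tool_rot: [-3.114, 1.103, 2.223]
force: [0.5, -1.4, -1.6]
grip_width: 0.0595
finger_force: 65.8
```

```bash
cat > t.py <<'E'
from h import *
import sys
s=bot.observe();print(s["clock"],s["position"],s["qpos"].round(2),s["force"],s["grip_width"],tool()[1].as_matrix()[2].round(3))
a=[float(x) for x in sys.argv[1:]]
go(a[:3],frame(a[3],a[4]))
E
python3 t.py .38 -.54 .14 126 -65
```

```text
13.9 [ 0.34480754 -0.54855508  0.12232619] [ 1.42  0.9  -0.65  2.35  2.92  1.14 -1.01] [ 0.47277094 -1.36470275 -1.55633939] 0.05951189318639861 [-0.893 -0.012 -0.451]
turn [-0.04 -0.21  0.07] then shift [-0.87  1.34  0.2 ] | shift in old axes [-0.89  1.33  0.16]
```

play_rows --plan '[[[-0.22,0.33,0.05],[-0.01,-0.05,0.02],1],[[-0.22,0.33,0.05],[-0.01,-0.05,0.02],1],[[-0.22,0.33,0.05],[-0.01,-0.05,0.02],1],[[-0.22,0.33,0.05],[-0.01,-0.05,0.02],1],[[0,0,0],[0,0,0],1],[[0,0,0],[0,0,0],1]]'

```text
clock: 14.65
position: [0.3813, -0.5401, 0.1417]
tool_rot: [3.135, 1.138, 2.196]
force: [-0.9, -0.2, -3.0]
grip_width: 0.0594
finger_force: 65.8
```

```bash
python3 tilt.py m4
```

```text
14.65 [ 0.38131671 -0.54012577  0.14173674] [3.13505504 1.13768848 2.19569398] [ 1.36  0.88 -0.69  2.34  2.86  1.17 -1.01] 0.059398448337110235 [-0.86079494 -0.24583673 -2.98999064] [[-0.246, 0.34, -0.908], [0.808, 0.59, 0.003], [0.536, -0.732, -0.42]]
top 438 209
0.97 [424.1, 196.0, 465.3, 230.0] [[0.349, -0.553, 0.154], [0.376, -0.519, 0.207], [0.404, -0.503, 0.223]]
scene 357 93
0.8 [346.6, 63.1, 371.6, 114.9] [[0.347, -0.681, 0.03], [0.373, -0.511, 0.185], [0.401, -0.499, 0.22]]
```

View pics/m4.png

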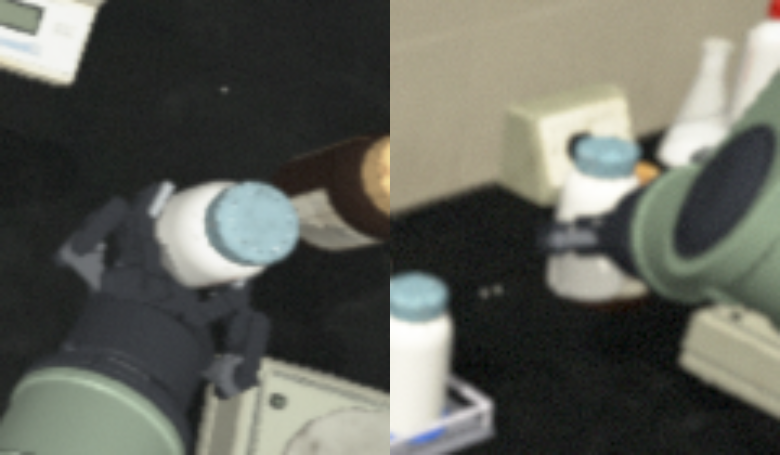

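```bash
python3 - <<'E'
from h import *
p,R=tool();T=R.as_matrix();g=p-.005*T[:,2]
for c in("top","scene"):
    f=grab_frame(c);P=cloud(f);im=f["pixels"].astype(int)
    m=regions_of("bottle_fallen",c)[0]["mask"]&(f["depth"]>0)&(im[...,2]-im[...,0]>15)
    q=P[m];q=q[q[:,2]>np.percentile(q[:,2],95)-.008]
    q=q[np.linalg.norm(q-np.median(q,0),axis=1)<.03]
    A=np.c_[q[:,:2]-q[:,:2].mean(0),np.ones(len(q))];k=np.linalg.lstsq(A,q[:,2],rcond=None)[0]
    ctr=(np.percentile(q,3,0)+np.percentile(q,97,0))/2
    n=np.array([-k[0],-k[1],1]);n/=np.linalg.norm(n)
    print(c,len(q),ctr.round(4),k.round(3),"n in tool",(T.T@n).round(3),"g",g.round(4),"axis est in tool",(T.T@(np.r_[ctr[:2],k[2]]-g)).round(4))
print("up in tool",T[2])
E
```

```text
top 509 [ 0.3762 -0.5323  0.2197] [ 0.006 -0.027  0.22 ] n in tool [-0.897  0.013 -0.442] g [ 0.3785 -0.5366  0.1438] axis est in tool [-0.0676  0.0009 -0.0365]
scene 133 [ 0.3743 -0.5277  0.2168] [ 0.013 -0.076  0.218] n in tool [-0.876  0.037 -0.481] g [ 0.3785 -0.5366  0.1438] axis est in tool [-0.0633  0.0021 -0.0399]
up in tool [-0.90765728  0.00290623 -0.41970205]
```

play_rows --plan '[[[0.58,0,0.27],[0,0,0],1],[[0.58,0,0.27],[0,0,0],1],[[0.58,0,0.27],[0,0,0],1],[[0.58,0,0.27],[0,0,0],1],[[0.58,0,0.27],[0,0,0],1],[[0.4,0,0.19],[0,0,0],1],[[0.1,0,0.05],[0,0,0],1],[[0.1,0,0.05],[0,0,0],1],[[0,0,0],[0,0,0],1],[[0,0,0],[0,0,0],1]]'

```text
clock: 16.3
position: [0.3821, -0.5404, 0.0457]
tool_rot: [3.135, 1.139, 2.196]
force: [0.4, 0.8, -1.7]
grip_width: 0.0595
finger_force: 65.8
```

```bash
python3 t.py .38 -.54 .04 126 -65
```

```text
16.3 [ 0.38213106 -0.54044426  0.04566841] [ 1.33  1.12 -0.62  2.28  2.99  1.33 -1.  ] [ 0.44966852  0.7809398  -1.72852472] 0.05953812654296927 [-0.908  0.003 -0.419]
turn [ 0.02  0.03 -0.01] then shift [ 0.23 -0.06  0.04] | shift in old axes [ 0.23 -0.06  0.04]
```

Down 96 mm; next I'll creep down 2 mm per row.

play_rows --plan '[[[0.07,0,0.03],[0,0,0],1],[[0.07,0,0.03],[0,0,0],1],[[0,0,0],[0,0,0],1]]'

```text
clock: 16.68
position: [0.3822, -0.5405, 0.0423]
tool_rot: [3.135, 1.14, 2.196]
force: [-2.3, 2.9, 8.7]
grip_width: 0.06
finger_force: 66.9
```

play_rows --plan '[[[0,0,0],[0,0,0],1],[[0,0,0],[0,0,0],1],[[0,0,0],[0,0,0],-0.5],[[0,0,0],[0,0,0],-1],[[0,0,0],[0,0,0],-1],[[0,0,0],[0,0,0],-1],[[0,0,0],[0,0,0],-1],[[0,0,0],[0,0,0],-1]]' --newtons 20

```text
clock: 17.68
position: [0.382, -0.5403, 0.0414]
tool_rot: [3.135, 1.138, 2.195]
force: [0.1, 0.9, 0.0]
grip_width: 0.0853
finger_force: 0.0
```

```bash
python3 tilt.py m5;  python3 t.py .30 -.43 .10 126 -65
```

```text
17.675 [ 0.38199524 -0.54025787  0.04141922] [3.13456007 1.13800286 2.19539299] [ 1.33  1.13 -0.61  2.28  2.99  1.34 -1.  ] 0.08527896560834322 [0.11096511 0.86346484 0.03149705] [[-0.245, 0.34, -0.908], [0.807, 0.59, 0.003], [0.537, -0.732, -0.419]]
top 417 215
0.59 [397.1, 202.9, 439.4, 231.6] [[0.352, -0.55, 0.048], [0.379, -0.517, 0.107], [0.404, -0.503, 0.123]]
scene 352 125
0.71 [341.7, 100.4, 367.4, 146.3] [[0.349, -0.546, 0.003], [0.373, -0.51, 0.091], [0.4, -0.499, 0.12]]
17.875 [ 0.38199447 -0.54025471  0.04141127] [ 1.33  1.13 -0.61  2.28  2.99  1.34 -1.  ] [-0.08428463 -0.51309765  0.41505905] 0.08532056034629555 [-0.908  0.003 -0.419]
turn [ 0.02  0.02 -0.01] then shift [ 0.2  -0.06 -5.97] | shift in old axes [ 0.18 -0.04 -5.97]
```

View pics/m5.png

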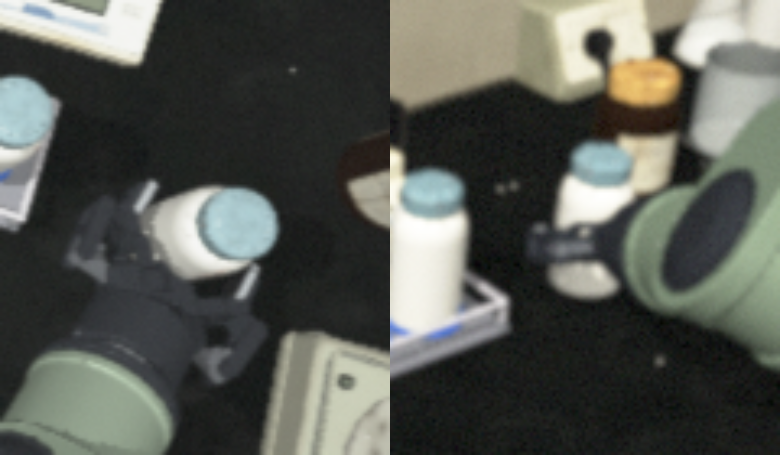

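The bottle stands upright between the open fingers, cap at about px (238,222) left and (600,160) right, not touching them. I'll back out and rise.

play_rows --plan '[[[0,0,-0.4],[0,0,0],-1],[[0,0,-0.9],[0,0,0],-1],[[0,0,-0.9],[0,0,0],-1],[[0,0,-0.9],[0,0,0],-1],[[0,0,-0.5],[0,0,0],-1],[[-0.82,0,-0.38],[0,0,0],-1],[[-0.82,0,-0.38],[0,0,0],-1],[[-0.82,0,-0.38],[0,0,0],-1],[[-0.82,0,-0.38],[0,0,0],-1],[[-0.82,0,-0.38],[0,0,0],-1],[[-0.82,0,-0.38],[0,0,0],-1],[[0,0,0],[0,0,0],-1]]'

```text
clock: 19.38
position: [0.3648, -0.4892, 0.176]
tool_rot: [-3.124, 1.095, 2.248]
force: [0.8, -0.3, -0.1]
grip_width: 0.0855
finger_force: 0.0
```

```bash
python3 t.py .34 -.48 .25 126 0; python3 - <<'E'
from h import *
for c in("top","scene"):
    f=grab_frame(c);P=cloud(f);im=f["pixels"].astype(int)
    for r in regions_of("bottle_fallen",c):
        m=r["mask"]&(f["depth"]>0)&(im[...,2]-im[...,0]>15)
        q=P[m]
        if len(q)<30: continue
        q=q[q[:,2]>np.percentile(q[:,2],95)-.008];q=q[np.linalg.norm(q-np.median(q,0),axis=1)<.03]
        A=np.c_[q[:,:2]-q[:,:2].mean(0),np.ones(len(q))];k=np.linalg.lstsq(A,q[:,2],rcond=None)[0]
        print(c,r["p"],len(q),((np.percentile(q,3,0)+np.percentile(q,97,0))/2).round(4),k.round(3))
E
```

```text
19.375 [ 0.36478281 -0.48922231  0.17596371] [ 1.8   1.3  -1.49  2.43  2.57  1.42 -0.2 ] [ 0.75629645 -0.3194741  -0.10659243] 0.08549837761237387 [-0.889 -0.008 -0.458]
turn [0.07 7.3  0.23] then shift [ 0.88 -0.59 -2.96] | shift in old axes [-2.22 -0.58 -2.16]
top 0.98 384 [ 0.3775 -0.5319  0.1205] [ 0.007 -0.021  0.121]
scene 0.73 126 [ 0.3757 -0.5286  0.1181] [ 0.006 -0.064  0.119]
```

play_rows --plan '[[[-0.72,0,0.08],[0,0,0],-1],[[-0.72,0,0.08],[0,0,0],-1],[[-0.72,0,0.08],[0,0,0],-1],[[-0.72,0,0.08],[0,0,0],-1],[[-0.72,0,0.08],[0,0,0],-1],[[0,0,0],[0,0,0],-1]]'

```text
clock: 20.32
position: [0.3962, -0.529, 0.2496]
tool_rot: [-3.132, 1.093, 2.24]
force: [-0.7, 0.3, -0.3]
grip_width: 0.085
finger_force: 0.0
```

```bash
python3 t.py .377 -.531 .22 126 0;python3 t.py .377 -.531 .22 37 0;python3 t.py .377 -.531 .22 57 0
```

```text
20.325 [ 0.39624995 -0.52899112  0.24964468] [ 1.8   1.04 -1.49  2.29  2.4   1.17 -0.25] [-0.67249482  0.32017088 -0.30026979] 0.08501892935694635 [-0.888 -0.004 -0.46 ]
turn [0.09 7.28 0.21] then shift [ 0.39 -0.67  1.19] | shift in old axes [ 1.24 -0.65  0.18]
20.325 [ 0.39624995 -0.52899112  0.24964468] [ 1.8   1.04 -1.49  2.29  2.4   1.17 -0.25] [-0.67249482  0.32017088 -0.30026979] 0.08501892935694635 [-0.888 -0.004 -0.46 ]
turn [5.7  5.66 9.42] then shift [-0.66 -0.4   1.19] | shift in old axes [ 1.24 -0.65  0.18]
20.325 [ 0.39624995 -0.52899112  0.24964468] [ 1.8   1.04 -1.49  2.29  2.4   1.17 -0.25] [-0.67249482  0.32017088 -0.30026979] 0.08501892935694635 [-0.888 -0.004 -0.46 ]
turn [4.46 6.31 7.38] then shift [-0.49 -0.6   1.19] | shift in old axes [ 1.24 -0.65  0.18]
```

play_rows --plan '[[[0,0,0],[0.37,0.53,0.62],-1],[[0,0,0],[0.37,0.53,0.62],-1],[[0,0,0],[0.37,0.53,0.62],-1],[[0,0,0],[0.37,0.53,0.62],-1],[[0,0,0],[0.37,0.53,0.62],-1],[[0,0,0],[0.37,0.53,0.62],-1],[[0,0,0],[0.37,0.53,0.62],-1],[[0,0,0],[0.37,0.53,0.62],-1],[[0,0,0],[0,0,0],-1]]'

```text
clock: 21.45
position: [0.396, -0.5288, 0.2476]
tool_rot: [2.976, 0.339, 1.337]
force: [-0.1, 0.1, 0.3]
grip_width: 0.0853
finger_force: 0.0
```

```bash
python3 t.py .377 -.531 .22 57 0
```

```text
21.45 [ 0.39596476 -0.5288203   0.24762039] [ 1.61  0.89 -1.46  1.76  1.29  1.31 -0.34] [-0.12956964  0.12147848  0.25294952] 0.08531776491330773 [-0.332  0.156 -0.93 ]
turn [1.47 2.04 2.44] then shift [-0.49 -0.59  1.1 ] | shift in old axes [ 0.12 -0.89  0.99]
```

play_rows --plan '[[[0,0,0],[0.37,0.51,0.61],-1],[[0,0,0],[0.37,0.51,0.61],-1],[[0,0,0],[0.37,0.51,0.61],-1],[[0,0,0],[0.37,0.51,0.61],-1],[[-0.25,-0.3,0],[0,0,0],-1],[[-0.25,-0.3,0],[0,0,0],-1],[[0,0,0],[0,0,0],-1]]'

```text
clock: 22.32
position: [0.3756, -0.531, 0.2493]
tool_rot: [3.14, 0.005, 0.996]
force: [-0.1, -0.1, 0.6]
grip_width: 0.0854
finger_force: 0.0
```

```bash
python3 t.py .377 -.5305 .067 57.4 0;  python3 - <<'E'
from h import *
f=grab_frame("top");P=cloud(f);im=f["pixels"].astype(int)
for r in regions_of("bottle_fallen","top"):
    m=r["mask"]&(f["depth"]>0)
    print(r["p"],r["box"],np.percentile(P[m],[3,50,97],axis=0).round(3).tolist())
E
```

```text
22.325 [ 0.37555088 -0.53104077  0.24926948] [ 1.59  0.96 -1.43  1.48  0.96  1.5  -0.4 ] [-0.12120667 -0.05868625  0.61527558] 0.08537164871696641 [-0.005  0.002 -1.   ]
turn [ 0.01  0.03 -0.04] then shift [0.05 0.04 7.29] | shift in old axes [0.08 0.03 7.29]
0.88 [393.9, 201.0, 439.1, 234.2] [[0.35, -0.552, 0.006], [0.377, -0.516, 0.096], [0.406, -0.503, 0.123]]
```

play_rows --plan '[[[0.05,0.04,0.6],[0.01,0.03,-0.04],-1],[[0,0,0.9],[0,0,0],-1],[[0,0,0.9],[0,0,0],-1],[[0,0,0.9],[0,0,0],-1],[[0,0,0.9],[0,0,0],-1],[[0,0,0.9],[0,0,0],-1],[[0,0,0.8],[0,0,0],-1],[[0,0,0.6],[0,0,0],-1],[[0,0,0.4],[0,0,0],-1],[[0,0,0.29],[0,0,0],-1],[[0,0,0],[0,0,0],-1],[[0,0,0],[0,0,0],-1]]'

```text
clock: 23.92
position: [0.3787, -0.5303, 0.0702]
tool_rot: [3.141, -0.002, 1.001]
force: [0.8, 0.7, 0.2]
grip_width: 0.0849
finger_force: 0.0
```

```bash
python3 t.py .377 -.5305 .067 57.4 0;python3 tilt.py m6
```

```text
23.925 [ 0.3787067  -0.53033072  0.07023626] [ 1.56  1.16 -1.28  1.6   1.15  1.29 -0.49] [0.79457606 0.67275951 0.15648467] 0.084921950658511 [ 0.002  0.    -1.   ]
turn [ 0.   -0.01 -0.01] then shift [-0.04 -0.05  0.13] | shift in old axes [-0.04 -0.05  0.13]
23.925 [ 0.3787067  -0.53033072  0.07023626] [ 3.14115885e+00 -2.04484575e-03  1.00093637e+00] [ 1.56  1.16 -1.28  1.6   1.15  1.29 -0.49] 0.084921950658511 [0.79457606 0.67275951 0.15648467] [[0.54, 0.842, 0.002], [0.842, -0.54, 0.0], [0.001, 0.001, -1.0]]
top 419 215
0.62 [394.7, 200.9, 425.2, 232.8] [[0.353, -0.529, 0.011], [0.382, -0.51, 0.08], [0.407, -0.502, 0.122]]
scene 353 118
0.92 [341.5, 101.0, 364.0, 148.9] [[0.346, -0.527, 0.002], [0.373, -0.508, 0.06], [0.4, -0.499, 0.119]]
```

View pics/m6.png

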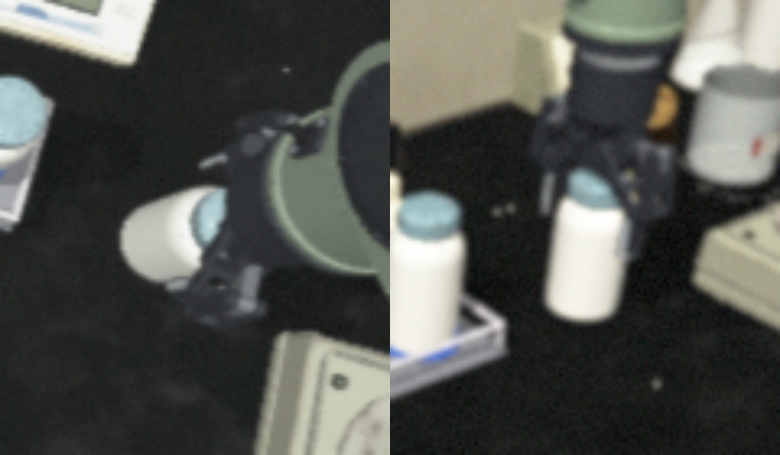

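The fingers straddle the bottle from above, with the cap clear under the palm at about px (590,185) right. I'll close and lift.

play_rows --plan '[[[0,0,0.06],[0,0,0],-1],[[0,0,0],[0,0,0],0],[[0,0,0],[0,0,0],1],[[0,0,0],[0,0,0],1],[[0,0,0],[0,0,0],1],[[0,0,0],[0,0,0],1],[[0,0,0],[0,0,0],1],[[0,0,0],[0,0,0],1],[[0,0,-0.3],[0,0,0],1],[[0,0,-0.8],[0,0,0],1],[[0,0,-0.8],[0,0,0],1],[[0,0,-0.8],[0,0,0],1],[[0,0,-0.8],[0,0,0],1],[[0,0,-0.8],[0,0,0],1],[[0,0,-0.8],[0,0,0],1],[[0,0,-0.8],[0,0,0],1],[[0,0,-0.5],[0,0,0],1],[[0,0,0],[0,0,0],1]]' --newtons 50

```text
clock: 26.38
position: [0.3786, -0.5306, 0.229]
tool_rot: [3.141, -0.002, 1.001]
force: [-0.1, -0.9, -2.4]
grip_width: 0.0609
finger_force: 54.9
```

```bash
python3 t.py .525 -.3345 .233 57.4 0; python3 - <<'E'
from h import *
p,R=tool()
for c in("top","scene"):
    f=grab_frame(c);P=cloud(f)
    for r in regions_of("bottle_fallen",c)[:2]:
        m=r["mask"]&(f["depth"]>0);q=P[m];q=q[q[:,2]>.1]
        if len(q)>30: print(c,r["p"],r["box"],np.percentile(q,[1,50,99],axis=0).round(3).tolist())
E
```

```text
26.375 [ 0.37856223 -0.53064754  0.22902617] [ 1.59  0.98 -1.4   1.5   0.97  1.47 -0.4 ] [-0.08742802 -0.85216031 -2.39720086] 0.06086847214127197 [ 0.002  0.001 -1.   ]
turn [ 0.   -0.01 -0.01] then shift [ 9.77  0.71 -0.16] | shift in old axes [ 9.77  0.7  -0.14]
top 0.57 [423.4, 190.4, 471.8, 226.7] [[0.351, -0.541, 0.163], [0.383, -0.509, 0.239], [0.407, -0.502, 0.284]]
scene 0.63 [347.6, 41.8, 373.8, 95.6] [[0.344, -0.533, 0.159], [0.375, -0.507, 0.211], [0.403, -0.499, 0.279]]
```

play_rows --plan '[[[0.2,0.06,-0.4],[0,0,0],1],[[0.5,0.06,-0.4],[0,0,0],1],[[0.8,0.06,0],[0,0,0],1],[[0.87,0.06,0],[0,0,0],1],[[0.9,0.06,0],[0,0,0],1],[[0.9,0.06,0],[0,0,0],1],[[0.9,0.06,0],[0,0,0],1],[[0.9,0.06,0],[0,0,0],1],[[0.9,0.06,0],[0,0,0],1],[[0.9,0.06,0],[0,0,0],1],[[0.9,0.06,0],[0,0,0],1],[[0.7,0.04,0],[0,0,0],1],[[0.4,0,0],[0,0,0],1],[[0,0,0],[0,0,0],1],[[0,0,0],[0,0,0],1]]'

```text
clock: 28.45
position: [0.5245, -0.335, 0.2486]
tool_rot: [-3.141, -0.002, 1.0]
force: [-0.5, 0.3, -2.4]
grip_width: 0.061
finger_force: 54.9
```

```bash
python3 t.py .525 -.3345 .08 57.4 0; python3 - <<'E'
from h import *
p,R=tool();print(p)
f=grab_frame("scene");P=cloud(f);im=f["pixels"].astype(int)
uv=f["camera_matrix"]@(f["R"]@p+f["t"]);print(uv[:2]/uv[2])
for r in regions_of("bottle_fallen","scene")[:3]:
    m=r["mask"]&(f["depth"]>0);q=P[m]
    print(r["p"],r["box"],np.percentile(q,[2,50,98],axis=0).round(3).tolist())
f2=grab_frame("top");uv=f2["camera_matrix"]@(f2["R"]@p+f2["t"]);u,v=(uv[:2]/uv[2]).astype(int)
a=cv2.resize(f["pixels"][20:220,200:360,::-1],(380,475));b=cv2.resize(f2["pixels"][max(v-75,0):v+75,u-60:u+60,::-1],(380,475))
cv2.imwrite("pics/m7.png",np.hstack([a,b]))
E
```

```text
28.45 [ 0.52447423 -0.33503021  0.24860548] [ 1.24  0.91 -1.4   1.56  0.9   1.44 -0.79] [-0.50890881  0.30470536 -2.38473834] 0.06095922077636807 [ 0.002 -0.    -1.   ]
turn [-0.   -0.01 -0.01] then shift [0.03 0.01 6.74] | shift in old axes [0.02 0.01 6.74]
[ 0.52447423 -0.33503021  0.24860548]
[282.14330764  74.25394245]
0.93 [273.4, 50.1, 296.8, 109.1] [[0.49, -0.339, 0.18], [0.518, -0.312, 0.231], [0.546, -0.304, 0.3]]
```

View pics/m7.png

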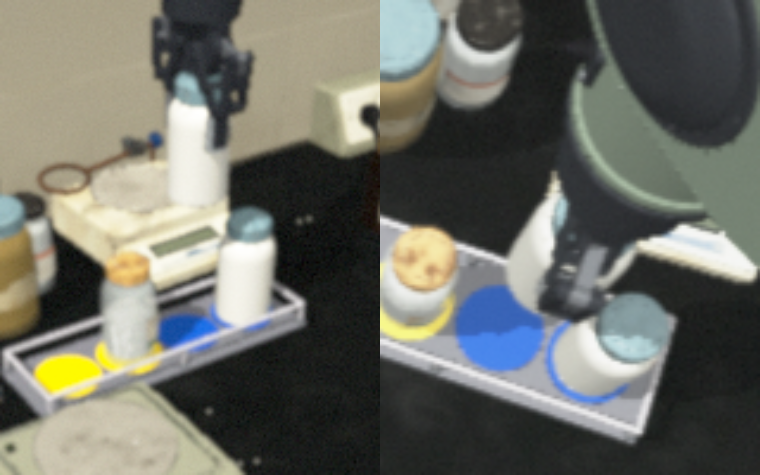

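```bash
python3 - <<'E'
from h import *
p,R=tool()
f=grab_frame("scene");r=regions_of("bottle_fallen","scene")[0];m=r["mask"]
for z in(.19,.2,.21,.22):
    X=p.copy();X[2]=z;c=f["R"]@X+f["t"];uv=f["camera_matrix"]@c;u,v=uv[:2]/uv[2]
    cols=np.nonzero(m[int(round(v))])[0];print(z,u.round(1),(cols.min()+cols.max())/2,"mm/px",c[2]/f["camera_matrix"][0,0]*1e3,np.ptp(cols))
print("cam x axis",f["R"][0],"lane y",R.as_matrix()[:,0])
f=grab_frame("top");P=cloud(f);im=f["pixels"].astype(int)
b=(im[...,2]-im[...,0]>40)&(f["depth"]>0)&(abs(P[...,2]-.011)<.006)
n,lab,st,ce=cv2.connectedComponentsWithStats(b.astype(np.uint8))
for i in range(1,n):
    if st[i,4]>100:
        q=P[lab==i]; h=cv2.convexHull(q[:,:2].astype(np.float32));(c,ax,an)=cv2.fitEllipse(h);print(st[i,4],c,ax,(q.max(0)+q.min(0))/2,np.ptp(q,axis=0))
E
```

```text
0.19 281.2 282.0 mm/px 2.4372580680433598 26
0.2 281.3 282.5 mm/px 2.422833372333967 25
0.21 281.5 283.5 mm/px 2.408408676624575 25
0.22 281.7 283.5 mm/px 2.393983980915183 25
cam x axis [-0.90618392 -0.42285958  0.00452531] lane y [0.54032361 0.84145472 0.00208472]
710 (0.5034436583518982, -0.3585309088230133) (0.07705583423376083, 0.14960512518882751) [ 0.50550067 -0.36028518  0.01109779] [0.11507709 0.12431156 0.01145778]
```

```bash
python3 - <<'E'
from h import *
for cam in("top","scene"):
    f=grab_frame(cam);P=cloud(f);im=f["pixels"].astype(int)
    b=(im[...,2]-im[...,0]>40)&(f["depth"]>0)&(abs(P[...,2]-.011)<.006)
    L=np.array([.539,.842]);c=np.array([.525,-.3345]);X=np.array([.842,-.539])
    q=P[b][:,:2]-c;t=q@L;x=q@X;k=(abs(t)<.038)&(abs(x)<.045);t,x=t[k],x[k]
    print(cam,len(t),"lane y",np.percentile(t,[.5,99.5]),"lane x",np.percentile(x,[.5,99.5]),"x at |t|<10",np.percentile(x[abs(t)<.01],[1,99]),"t at |x|<10",np.percentile(t[abs(x)<.01],[1,99]))
E
```

```text
top 582 lane y [-0.03520679  0.03592134] lane x [-0.03465316  0.0329868 ] x at |t|<10 [-0.03538407  0.03288638] t at |x|<10 [-0.03605356  0.03643103]
scene 295 lane y [-0.03618645  0.03591162] lane x [-0.03642328  0.03944322] x at |t|<10 [-0.03673881  0.03941644] t at |x|<10 [-0.03635828  0.03609864]
```

play_rows --plan '[[[0.1,0.01,0.3],[0,0,0],1],[[0,0,0.7],[0,0,0],1],[[0,0,0.8],[0,0,0],1],[[0,0,0.8],[0,0,0],1],[[0,0,0.8],[0,0,0],1],[[0,0,0.8],[0,0,0],1],[[0,0,0.8],[0,0,0],1],[[0,0,0.6],[0,0,0],1],[[0,0,0.4],[0,0,0],1],[[0,0,0.2],[0,0,0],1],[[0,0,0.1],[0,0,0],1],[[0,0,0],[0,0,0],1],[[0,0,0],[0,0,0],1]]'

```text
clock: 30.48
position: [0.5267, -0.3321, 0.0916]
tool_rot: [3.141, -0.002, 1.001]
force: [0.6, 0.5, -1.4]
grip_width: 0.0609
finger_force: 54.9
```

```bash
python3 t.py .525 -.3345 .08 57.4 0
```

```text
30.475 [ 0.52673099 -0.3321231   0.09161587] [ 1.19  1.08 -1.26  1.68  1.08  1.24 -0.9 ] [ 0.64079981  0.48319688 -1.35534134] 0.06093491169441873 [ 0.002  0.    -1.   ]
turn [ 0.   -0.01 -0.01] then shift [-0.12 -0.01  0.46] | shift in old axes [-0.12 -0.01  0.46]
```

play_rows --plan '[[[-0.03,0,0.1],[0,0,0],1],[[0,0,0.1],[0,0,0],1],[[0,0,0.1],[0,0,0],1],[[0,0,0.06],[0,0,0],1],[[0,0,0],[0,0,0],1],[[0,0,0],[0,0,0],1]]'

```text
clock: 31.22
position: [0.5262, -0.3327, 0.0823]
tool_rot: [-3.141, -0.002, 1.001]
force: [0.1, -0.6, -1.7]
grip_width: 0.0609
finger_force: 54.9
```

play_rows --plan '[[[0,0,0.07],[0,0,0],1],[[0,0,0.05],[0,0,0],1],[[0,0,0],[0,0,0],1]]'

```text
clock: 31.6
position: [0.5263, -0.3326, 0.0796]
tool_rot: [3.142, -0.002, 1.001]
force: [-2.2, 0.2, 5.2]
grip_width: 0.0604
finger_force: 55.4
```

play_rows --plan '[[[0,0,0],[0,0,0],1],[[0,0,0],[0,0,0],1],[[0,0,0],[0,0,0],-0.5],[[0,0,0],[0,0,0],-1],[[0,0,0],[0,0,0],-1],[[0,0,0],[0,0,0],-1],[[0,0,0],[0,0,0],-1],[[0,0,0],[0,0,0],-1]]' --newtons 20

```text
clock: 32.6
position: [0.5262, -0.3327, 0.0792]
tool_rot: [-3.141, -0.002, 1.001]
force: [0.5, 0.2, 0.8]
grip_width: 0.0856
finger_force: 0.0
```

```bash
python3 t.py .5263 -.3326 .23 57.4 0
```

```text
32.6 [ 0.52616942 -0.33265232  0.07922212] [ 1.19  1.09 -1.25  1.68  1.1   1.23 -0.9 ] [0.51588744 0.19048052 0.81029274] 0.08561637547695652 [ 0.002 -0.    -1.   ]
turn [-0.   -0.01 -0.01] then shift [ 0.    0.   -6.03] | shift in old axes [ 0.02  0.   -6.03]
```

play_rows --plan '[[[0,0,-0.2],[0,0,0],-1],[[0,0,-0.5],[0,0,0],-1],[[0,0,-0.8],[0,0,0],-1],[[0,0,-0.8],[0,0,0],-1],[[0,0,-0.8],[0,0,0],-1],[[0,0,-0.8],[0,0,0],-1],[[0,0,-0.8],[0,0,0],-1],[[0,0,-0.8],[0,0,0],-1],[[0,0,-0.8],[0,0,0],-1],[[-0.8,0,0],[0,0,0],-1],[[-0.8,0,0],[0,0,0],-1],[[-0.8,0,0],[0,0,0],-1],[[-0.8,0,0],[0,0,0],-1],[[-0.8,0,0],[0,0,0],-1],[[-0.8,0,0],[0,0,0],-1],[[-0.8,0,0],[0,0,0],-1],[[-0.8,0,0],[0,0,0],-1],[[0,0,0],[0,0,0],-1],[[0,0,0],[0,0,0],-1]]'

```text
clock: 34.98
position: [0.44, -0.4672, 0.2365]
tool_rot: [3.142, -0.002, 1.002]
force: [-0.4, 0.4, -0.4]
grip_width: 0.0855
finger_force: 0.0
```

```bash
python3 - <<'E'
from h import *
s=bot.observe();print(s["clock"],s["position"],np.abs(s["qd"]).max())
o=[]
for c in("top","scene"):
    f=grab_frame(c);P=cloud(f)
    for n in("bottle_fallen","bottle_tan"):
      for r in regions_of(n,c):
        m=r["mask"]&(f["depth"]>0);q=P[m]
        if not len(q):continue
        q=q[q[:,2]>.112]
        if len(q)>30:
            q=q[np.linalg.norm(q-np.median(q,0),axis=1)<.03];A=np.c_[q[:,:2]-q[:,:2].mean(0),np.ones(len(q))];k=np.linalg.lstsq(A,q[:,2],rcond=None)[0]
            print(c,n,round(r["p"],2),len(q),((np.percentile(q,3,0)+np.percentile(q,97,0))/2).round(4),k.round(3))
    o.append(cv2.resize(f["pixels"][120:240,230:390,::-1] if c=="top" else f["pixels"][90:210,190:350,::-1],(400,300)))
cv2.imwrite("pics/m8.png",np.hstack(o))
E
```

```text
34.975 [ 0.43997698 -0.46722732  0.23649203] 0.009246114216464627
top bottle_fallen 0.76 407 [ 0.5236 -0.3342  0.1261] [ 0.076 -0.105  0.131]
top bottle_fallen 0.37 424 [ 0.4836 -0.3988  0.1267] [ 0.042 -0.114  0.131]
scene bottle_fallen 0.66 228 [ 0.5191 -0.3289  0.1232] [ 0.126 -0.277  0.126]
scene bottle_tan 0.81 211 [ 0.563  -0.2635  0.1197] [ 0.075 -0.172  0.122]
```

View pics/m8.png

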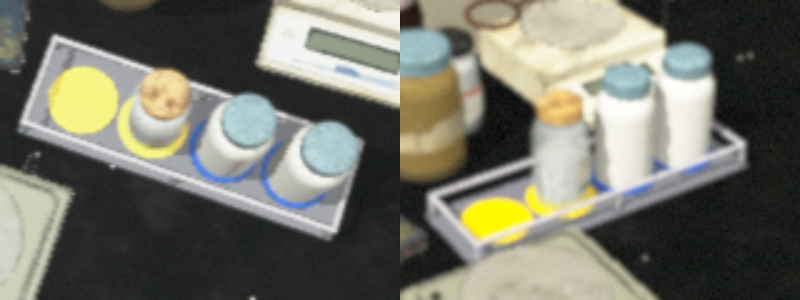

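The bottle stands upright on the blue place, with its cap at about px (248,120) left and the blue rim showing around its foot. The top view puts the cap at (0.524, -0.334), 1 to 2 mm from the pad centre. The neighbours have not moved, so I'll hand in.

```bash
python3 -c "
from workcell import bot
print(bot.job_done())"
```

```text
the job is handed in; nothing more can be done
None
```

The fallen bottle was stood upright on the bare bench and released, then taken again from above and set down on the free blue place, about 1–2 mm off its centre by the top camera; the lane bottles did not visibly move, and the job is handed in, but the call returned no verdict.

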